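# Pack the finished pocket knives and lock the tray's cover

## Robot

A 6-joint arm with a two-finger parallel gripper is mounted at the origin on the work surface. World frame = base frame: x ahead of the robot, y to its left, z up, the work surface at z = 0. Lengths are in m, angles in rad, forces in N, time in s.
With the tool pointing down it reaches from about 0.275 to 0.725 m from the base axis. Payload 15.9 kg.
Tool frame: the origin (TCP) lies midway between the tips of the shut fingers; the grasp point (between the pads) lies 19 mm behind it (manip.grip_point_offset is the distance from the TCP to the grasp point, in m); z points along the fingers, y is the line along which they close (so a half turn about z gives the same grasp; the last joint's range is limited). The gripper opens to 85 mm and grips with 20 to 120 N. Pads are 22 mm wide; open, the fingers measure 114 mm over their backs; the gripper's body (76 mm by 85 mm) begins 54 mm behind the grasp point. The pads swing forward as they close: fully open they stand 13 mm farther back than shut.
Start: joints at [1.243, 0.213, -0.034, 1.323, 0, 1.571], TCP at [0.161, 0.473, 0.231] pointing down, gripper open.
Joint ranges: [-2.98, 2.98], [-0.74, 1.72], [-1.14, 1.35], [-2.1, 2.04], [-1.57, 1.44], [-3.14, 3.14]. Speed limits (rad/s): [1.89, 1.89, 2.39, 2.57, 3.14, 3.14].

## Interface

Orientations are given as a unit quaternion [x, y, z, w].
In Python, from cell import manip gives the robot as it stands. The module is installed in compiled form; this text tells all that it offers.
- The arm moves only by the shell command python3 -m inch 'ROWS' [FORCE]. ROWS is JSON, a list of rows, each a list of 7 numbers: the shift along the world's x, y, z scaled (see below), then the turn, a rotation vector about the world's x, y, z scaled (see below), then the closure, from 0 (fully open) to 1 (shut). A call has 1 to 10 rows; each row is the pose to reach, as a shift and turn from the pose commanded when the call began, turning the shorter way round; what a row does not reach only later rows make up. The controller multiplies each number of a shift by 0.2 m and each number of a turn by 180 degrees. A row lasts 1/10 s, in which the tool goes at most 50 mm and 8.59 degrees, less where a joint would pass 70% of its speed; a pose out of reach is approached as far as the arm can. A call with a number of a shift or a turn outside -1 to 1 is refused whole. A call with a gripper value outside its range is refused whole. The fingers move at their own pace and stop on an object; FORCE is the grip in N (left out, the last holds). Time passes only in rows, so rows that repeat a pose let the fingers close. It gives the time, the measured TCP pose, the force, the opening and the grip force at its end, in the units of the state.
- manip.read_state(): the state, without advancing time (a new reading comes with each control period).
- manip.camera(name): name is "scene" or "top" or "wrist"; returns a dict with "frame" (384x512x3 uint8, blue, green, red), "intrinsics" (3x3 intrinsics, pixels), "R" (3x3) and "t" (3): a world point X has camera coordinates R X + t. Camera axes: x right, y down, z forward; pixel columns grow to the right and rows downward; lengths in m; the calibration is good to about 2 mm. The wrist camera is an equidistant fisheye: a pixel r from the principal point sees the ray r / f radians off the axis. A picture is of the moment at which its call begins. There is no depth.
- manip.job_done(): hands the job in; it is judged then, once.
The state is a dict: "time": time; "q": joint angles; "joint_velocities": joint speeds; "tau": joint torques, N m; "position": TCP position; "ee_rot": TCP orientation; "force": force on the tool from outside, world axes, zero at the start; "torque": the same for the moment, N m; "gripper_width": opening from 0.0 (shut) to 1.0 (fully open); "finger_force": force on a finger pad.
Only numpy, scipy, OpenCV 4.12 (cv2) and the standard library are available. Lean on these libraries where they do the work, as an engineer would, in place of code of your own. Each camera call takes 0.05 s, during which the arm holds its last target. There are 200 camera calls.

## Task

Put every closed pocket knife that lies on the bench into the wooden tray, then turn the red bar of the tray's lock stud in line with the cover's slot, lower the cover over it into the tray and press it down until it is fully home. Finally turn the red bar crosswise (a quarter turn) so that it locks the cover, and leave the other things on the bench where they are.

Things in the scene. Friction and masses are not known exactly. Their poses are not given: they have to be found in the camera images.
- tray: Dark wooden tray screwed to the bench, open on top, outside 320 (its x) x 170 (y) x 58 mm high, walls and floor 8 mm thick. Origin: centre of its underside, z up. The lock stud (12 mm post, red bar head) stands at its centre; inside each end is a black rail, 14 mm wide. Beside the post towards either end is room for two knives side by side, lengthwise (centres at x +-88, y +-34 mm)
- stud (a joint): Turn of the lock stud, rad, anticlockwise seen from above; range -0.3 to 3.44, friction 0.06 N m, stays where it is left. At 0 and at 3.14 the red bar lies along the tray's x (in line with the slot of a cover in the tray); at 1.57 it lies across the tray (locked)
- stud_head (a point): Red bar head of the stud, to grip and turn: 44 long x 12 wide x 30 mm high (top 4 mm narrows to 38 x 8). The point is on the turning axis 91.5 mm above the tray's underside, half-way up the head (underside 76.5, top 106.5 mm); its x is along the bar. The bar clears the boss of a cover that is fully home by 1.5 mm; if the cover is still proud the bar is caught in its slot and cannot turn
- rails (a joint): How far the two black end rails (one stiff sliding frame) have been pushed down, m: 0 = up, their tops 50 mm above the tray's underside; 0.006 = fully down, at the stop. They slide with about 9 N of friction, so they carry the cover's weight and stay where they are pushed
- cover_boss (a point): Black boss in the middle of the loose cover, to grip across its width: 70 long (its x) x 36 wide (y), standing 25 mm above the plate. A slot 50 (x) x 17 mm (y) runs down through boss and plate. The point is on the slot's centre line, 20 mm above the cover's underside (boss top: 31 mm above it); z up
- knife0_mid (a point): Closed pocket knife with pale handle and bright ends, 90 (its x) x 22 (its y) x 16 mm (its z), about 90 g, lying flat on the bench; the point is its centre. May be absent
- knife1_mid (a point): Closed pocket knife with pale handle and bright ends, 90 (its x) x 22 (its y) x 16 mm (its z), about 90 g, lying flat on the bench; the point is its centre. May be absent
- knife2_mid (a point): Closed pocket knife with pale handle and bright ends, 90 (its x) x 22 (its y) x 16 mm (its z), about 90 g, lying flat on the bench; the point is its centre. May be absent
- knife3_mid (a point): Closed pocket knife with pale handle and bright ends, 90 (its x) x 22 (its y) x 16 mm (its z), about 90 g, lying flat on the bench; the point is its centre. May be absent
- paste_jar_mid (a point): Bystander: white-capped paste jar, 56 mm in diameter, 65 mm tall; point at mid-height
- driver_grip (a point): Bystander: screwdriver lying on the bench; point on its handle
- wax_tin_center (a point): Bystander: brass wax tin, 60 mm in diameter, 22 mm tall; point at its centre
- oil_bottle_mid (a point): Bystander: oil bottle, 48 mm in diameter, 120 mm tall; point at mid-height
- hone_mid (a point): Bystander: brick-red sharpening stone 150 x 45 x 22 mm; point at its centre
- brush_grip (a point): Bystander: brush lying on the bench; point on its handle
- knife0: The same knife as knife0_mid; origin at the centre of its underside
- knife1: The same knife as knife1_mid; origin at the centre of its underside
- knife2: The same knife as knife2_mid; origin at the centre of its underside
- knife3: The same knife as knife3_mid; origin at the centre of its underside
- cover: Loose plywood cover carrying the boss: plate 296 (x) x 148 (y) x 6 mm, 0.26 kg; origin at the centre of its underside. It fits inside the tray's walls, either way round, with 4 mm (x) and 3 mm (y) to spare each side; it first rests on the raised rails (underside 50 mm above the tray's underside); fully home it is 6 mm lower
Not all that is in view belongs to the job. What is shaped like the knife3 but blue or green is not meant.

How it is judged:
On the way, in this order (a step that is already met when the one before it is completed fails the run):
1. every knife lies in the tray (x of knife0_mid in the frame of tray between -0.152 and 0.152 m and y of knife0_mid in the frame of tray between -0.077 and 0.077 m and z of knife0_mid in the frame of tray between 0.005 and 0.042 m and x of knife1_mid in the frame of tray between -0.152 and 0.152 m and y of knife1_mid in the frame of tray between -0.077 and 0.077 m and z of knife1_mid in the frame of tray between 0.005 and 0.042 m and x of knife2_mid in the frame of tray between -0.152 and 0.152 m and y of knife2_mid in the frame of tray between -0.077 and 0.077 m and z of knife2_mid in the frame of tray between 0.005 and 0.042 m and x of knife3_mid in the frame of tray between -0.152 and 0.152 m and y of knife3_mid in the frame of tray between -0.077 and 0.077 m and z of knife3_mid in the frame of tray between 0.005 and 0.042 m), for 0.2 s.
2. the cover is fully home over the red bar, which lies in line with its slot (all of step 1 and x of cover_boss in the frame of tray between -0.008 and 0.008 m and y of cover_boss in the frame of tray between -0.008 and 0.008 m and z of cover_boss in the frame of tray between 0.058 and 0.0665 m and angle between cover_boss's own z axis and vertical below 0.04 rad and (value of joint stud below 0.35 rad or value of joint stud above 2.79 rad)), for 0.2 s.
3. the red bar is turned crosswise over the seated cover (value of joint stud between 1.27 and 1.87 rad and x of cover_boss in the frame of tray between -0.008 and 0.008 m and y of cover_boss in the frame of tray between -0.008 and 0.008 m and z of cover_boss in the frame of tray between 0.058 and 0.0665 m and angle between cover_boss's own z axis and vertical below 0.04 rad), for 0.2 s.
At the end, for the whole second after the job is handed in: Every knife present lies inside the tray (centre within the walls and under the cover), the cover is in the tray within 8 mm of centre, level and no more than 2.5 mm above its fully home height, the red bar stands crosswise to the slot within 0.3 rad, and all is at rest (all of step 1 and all of step 3 and linear speed of each of knife0, knife1, knife2, knife3, cover below 0.02 m/s); the robot touches nothing.
It fails at once if a bystander is pushed more than 5 cm from its place (distance of any of paste_jar_mid, driver_grip, wax_tin_center, oil_bottle_mid, hone_mid, brush_grip from where it was at the start of the episode above 0.05 m).
Of knife0, knife1, knife2, knife3 only 3 to 4 are there at a start; the rules pass over those that are not, and their reading is None.
At some moment in a run one of knife0, knife1, knife2, knife3 may be knocked a few centimetres aside while the robot is not near it.
Once in a run the grip may slacken for a moment while it holds something.
It also fails if it takes over 210 s, if anything falls off the work surface, if the arm or the gripper's body presses on something with over 40 N, if the wrist force passes 120 N, or if a joint passes its speed limit or range.

## Working session

There is one attempt and no reset: what is moved stays moved. The work goes in short steps, Python scripts to look and compute and a shell command to move; the robot and the scene stay as the last step left them, time stands still between calls to the robot, and variables do not carry over. Pictures are saved under pics/ and viewed, at most 15 in all, crops included, and the job is handed in when it is done.

```bash
mkdir -p pics; ls; python3 - <<'E'
from cell import manip
import cv2,pickle
d={}
for n in("scene","top"):
    c=manip.camera(n); d[n]=c; cv2.imwrite(f"pics/{n}0.png",c["frame"]); print(n,c["intrinsics"],c["R"],c["t"])
pickle.dump(d,open("c0.pkl","wb"))
print(manip.read_state())
E
```

```text
pics
scene [[349.19181856   0.         251.08684455]
 [  0.         349.19181856 191.93689891]
 [  0.           0.           1.        ]] [[ 0.65801463  0.75292067 -0.01127874]
 [ 0.58135307 -0.51747897 -0.62788862]
 [-0.47858683  0.40660297 -0.77822148]] [-0.37361428 -0.28387189  1.55585558]
top [[477.48606101   0.         258.97816789]
 [  0.         477.48606101 190.02600211]
 [  0.           0.           1.        ]] [[-0.01024239 -0.99991746 -0.00775734]
 [-0.99587335  0.01089993 -0.09009692]
 [ 0.09017404  0.00680252 -0.99590279]] [-0.00879412  0.56047003  1.40600078]
{'time': 0.1, 'q': array([ 1.24299542e+00,  2.13314889e-01, -3.49854150e-02,  1.32352179e+00,
        6.29585142e-06,  1.57080061e+00]), 'joint_velocities': array([-1.89322720e-03, -1.22741366e-03, -6.24948007e-04,  4.36236224e-04,
       -1.53245529e-03,  6.97509768e-05]), 'tau': array([-1.12948088e-03, -6.87253261e+01,  4.87806022e+01,  1.23713896e-02,
       -1.52700309e-04, -2.16508045e-05]), 'position': array([0.16087761, 0.47307874, 0.23086603]), 'ee_rot': array([ 1.63169714e-01,  9.86597882e-01, -5.05494417e-04, -8.67902796e-05]), 'force': array([-0.78164488,  0.45717869, -0.05545555]), 'torque': array([0.01777556, 0.01833287, 0.0016722 ]), 'finger_force': 0.0, 'gripper_width': 0.998189860947577}
```

View pics/top0.png

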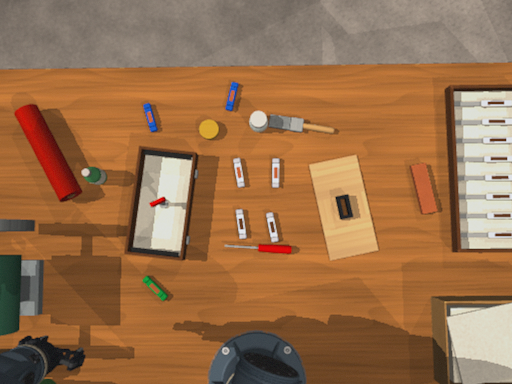

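View pics/scene0.png

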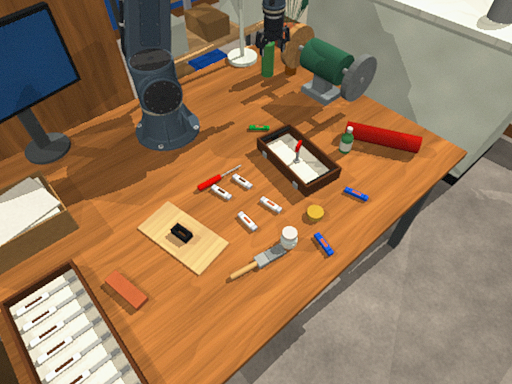

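The top view shows four white knives at (239,172), (276,172), (241,223) and (272,226). The tray is at (163,203) with its red bar askew, and the cover is at (344,206). The blue and green look-alikes are to be left alone.

```bash
cat > h.py <<'E'
import numpy as np,cv2
from cell import manip
def ray(c,px,z,fish=False):
    K=c["intrinsics"];R=np.array(c["R"]);t=np.array(c["t"])
    px=np.atleast_2d(np.array(px,float))
    a=(px-[K[0,2],K[1,2]])/[K[0,0],K[1,1]]
    if fish:
        r=np.linalg.norm(a,axis=1)+1e-9; d=np.c_[a*(np.sin(r)/r)[:,None],np.cos(r)]
    else: d=np.c_[a,np.ones(len(a))]
    o=-R.T@t; w=d@R
    return o+w*((z-o[2])/w[:,2])[:,None]
def blobs(mask,amin=30):
    cs,_=cv2.findContours(mask.astype(np.uint8)*255,cv2.RETR_EXTERNAL,cv2.CHAIN_APPROX_NONE)
    return [k[:,0] for k in cs if cv2.contourArea(k)>amin]
def rect(P):
    "min-area rect of world xy: centre, (long,short) mm, yaw deg of long side"
    (x,y),(w,h),a=cv2.minAreaRect((P[:,:2]*1000).astype(np.float32))
    if w<h: w,h,a=h,w,a+90
    return np.round([x,y,w,h,(a+90)%180-90],1)
E
python3 - <<'E'
import pickle
from h import *
d=pickle.load(open("c0.pkl","rb"))
for n in("top","scene"):
    c=d[n];f=c["frame"];hsv=cv2.cvtColor(f,cv2.COLOR_BGR2HSV);H,S,V=[hsv[...,i].astype(int) for i in range(3)]
    print(n)
    # knives: pale, low saturation
    m=(S<70)&(V>120)
    for k in blobs(m,60):
        r=rect(ray(c,k,.014))
        if 60<r[2]<120 and r[3]<45: print("knife",r,k.mean(0))
    m=(S>180)&(V>90)&((H<6)|(H>174))
    for k in blobs(m,15):
        print("red",rect(ray(c,k,.1)),k.mean(0))
    m=(H>12)&(H<25)&(S<140)&(V>150)
    for k in blobs(m,1500): print("ply",rect(ray(c,k,.006)),k.mean(0))
    m=(V<45)
    for k in blobs(m,60): print("dark",rect(ray(c,k,.031)),rect(ray(c,k,.058)),k.mean(0))
c=d["top"];cv2.imwrite("pics/traycrop.png",cv2.resize(c["frame"][70:310,110:400],None,fx=2.75,fy=2.5,interpolation=cv2.INTER_CUBIC))
E
```

```text
top
knife [450.5 -51.9  89.8  22.7  11. ] [271.77941176 226.95588235]
knife [461.   41.4  89.4  22.6   7.3] [240.70149254 223.71641791]
knife [614.3 -65.3  88.6  21.3  -0.7] [275.23529412 172.5       ]
knife [616.3  46.9  89.4  22.8   9.5] [238.53731343 172.23880597]
knife [ 765.6 -113.    75.1   41.6   81.9] [291.62686567 122.68656716]
red [388.8 -55.8  90.7  21.7  85.9] [274.47297297 248.35135135]
red [523.7 273.7  42.9  11.5 -63.8] [157.22580645 201.4516129 ]
red [675.5 596.3 295.9  62.8  28.6] [ 46.20187793 151.40375587]
ply [  97.  -658.8  221.2  176.     5.4] [479.86806883 339.38049713]
ply [ 508.6 -268.3  296.7  150.4   11.3] [343.10992908 207.37588652]
ply [ 620.9 -703.1  481.3  176.    -0.9] [482.28429119 172.02911877]
ply [1055.  -599.4  380.1  200.3   89.2] [454.78571429  25.03498542]
dark [ 51.3 665.2  92.4  66.7 -17.4] [ 58.5 652.   90.6  65.4 -17.4] [ 27.18367347 368.3537415 ]
dark [ 64.6 -46.4 170.2  65.5  69.5] [ 71.6 -45.9 167.   64.2  69.5] [270.3129771  362.99236641]
dark [ 83.  598.9 193.   94.6  69.9] [ 89.7 587.  189.4  92.8  69.9] [ 53.84974093 352.83937824]
da
[... 1249 characters left out ...]
 [ 535.5 -274.6   74.9   36.8   11.1] [181.32608696 232.80434783]
dark [991.7 752.5 311.8  40.6  89.7] [996.1 718.7 303.4  39.5  89.7] [466.95098039 167.5       ]
dark [377.1 308.3 139.1  36.6  82.7] [398.1 286.4 135.3  35.6  82.7] [275.09677419 134.03225806]
dark [-177.1   92.3  255.1  169.8  -30.2] [-141.    76.3  248.2  165.2  -30.2] [162.03125     96.88541667]
dark [-287.3  914.   525.   183.5  -45.7] [-248.2  875.8  510.7  178.5  -45.7] [272.11914894  30.91489362]
dark [-1031.8  -194.2  1240.3   367.5   -16.7] [-972.6 -202.4 1206.7  357.6  -16.7] [42.46634615 59.68028846]
dark [-1128.7   367.3   309.2    49.6   -28.1] [-1066.9   343.9   300.9    48.3   -28.1] [119.63934426  12.47540984]
```

View pics/traycrop.png

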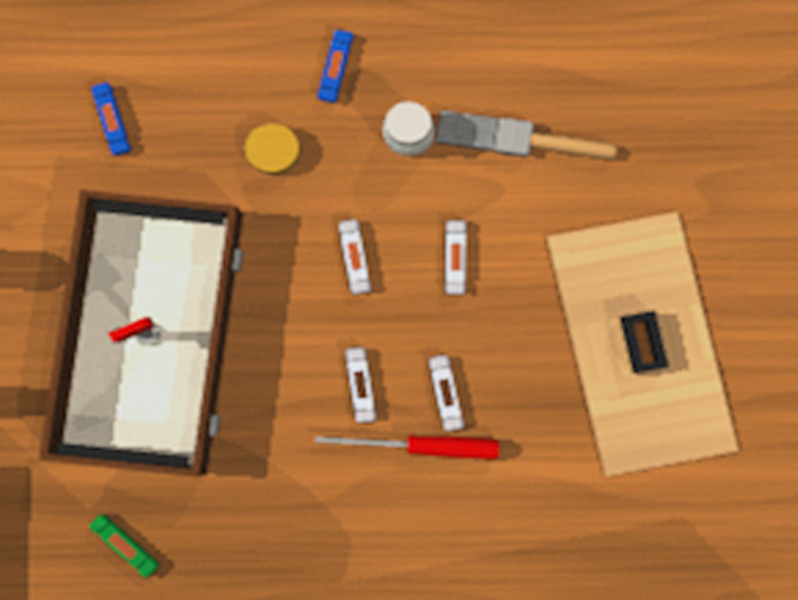

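```bash
python3 - <<'E'
import pickle
from h import *
d=pickle.load(open("c0.pkl","rb"));c=d["top"]
u=np.array([[82,192],[240,207],[205,473],[42,460]])/[2.75,2.5]+[110,70]
P=ray(c,u,.058);print(P.round(4),P.mean(0));print(rect(P))
for a,b in((0,3),(1,2)): v=P[a]-P[b];print(np.degrees(np.arctan2(v[1],v[0])))
# refine: white floor
f=c["frame"];hsv=cv2.cvtColor(f,cv2.COLOR_BGR2HSV);H,S,V=[hsv[...,i].astype(int) for i in range(3)]
m=((S<90)&(V>85)); m[:,:125]=0;m[:,205:]=0;m[:140]=0;m[265:]=0
for k in blobs(m,800): print("floor",rect(ray(c,k,.008)))
E
```

```text
[[0.6896 0.3363 0.058 ]
 [0.6697 0.1661 0.058 ]
 [0.3587 0.2025 0.058 ]
 [0.3754 0.3747 0.058 ]] [0.52336533 0.2698896  0.058     ]
[522.5 270.4 316.6 172.9  -6.7]
-6.9650167631299125
-6.681445326558766
floor [526.  278.6 299.2 146.6  -7.2]
```

```bash
cat >> h.py <<'E'
def need(x,y,z,long_yaw=None):
    "moves from here in row units; long_yaw deg = axis of object gripped across"
    s=manip.read_state();p=s["position"];q=s["ee_rot"]
    ty=np.degrees(2*np.arctan2(q[1],q[0]))-90
    d=(np.array([x,y,z])-p)/.2
    a=0 if long_yaw is None else (long_yaw+90-ty+90)%180-90
    print("need",d.round(3),"turn",round(a/180,4),"| at",p.round(4),"ty",round((ty+180)%360-180,1),"t",round(float(s["time"]),2),"q6",round(float(s["q"][5]),2),"F",s["force"].round(1),"w",round(float(s["gripper_width"]),3),"ff",round(float(s["finger_force"]),1))
def knives():
    c=manip.camera("top");f=c["frame"];hsv=cv2.cvtColor(f,cv2.COLOR_BGR2HSV);S,V=hsv[...,1],hsv[...,2]
    for k in blobs((S<70)&(V>120),60):
        r=rect(ray(c,k,.014))
        if 60<r[2]<130 and r[3]<50 and r[0]<700: print("knife",r)
    return c
E
python3 - <<'E'
from h import *
need(.616,.047,.15,9.5)
E
```

```text
need [ 2.276 -2.13  -0.404] turn 0.1571 | at [0.1609 0.4731 0.2309] ty 71.2 t 0.1 q6 1.57 F [-0.8  0.5 -0.1] w 0.998 ff 0.0
```

```bash
python3 -m inch '[[0.9,-0.85,0,0,0,0.05,0],[0.9,-0.85,0,0,0,0.05,0],[0.9,-0.85,0,0,0,0.05,0],[0.9,-0.85,0,0,0,0.05,0],[0.9,-0.85,0,0,0,0.05,0],[0.9,-0.85,0,0,0,0.05,0]]' 60; python3 -m inch '[[0.9,-0.85,0,0,0,0.05,0],[0.9,-0.85,0,0,0,0.05,0],[0.9,-0.85,0,0,0,0.05,0],[0.9,-0.85,0,0,0,0.05,0],[0.9,-0.85,0,0,0,0.05,0],[0.9,-0.85,0,0,0,0.05,0]]'; python3 -m inch '[[0.475,-0.43,-0.4,0,0,0.055,0.3],[0.475,-0.43,-0.4,0,0,0.055,0.3],[0.475,-0.43,-0.4,0,0,0.055,0.3],[0.475,-0.43,-0.4,0,0,0.055,0.3],[0.475,-0.43,-0.4,0,0,0.055,0.3],[0.475,-0.43,-0.4,0,0,0.055,0.3]]'
python3 - <<'E'
from h import *
c=manip.camera("wrist");cv2.imwrite("pics/w1.png",c["frame"]);print(c["intrinsics"],c["R"],c["t"])
need(.616,.047,.004,9.5)
E
```

```text
time: 0.7
position: [0.344, 0.2997, 0.2311]
ee_rot: [0.088, 0.996, -0.001, 0.0]
force: [0.0, -0.0, 0.3]
gripper_width: 1.0
finger_force: 0.0
time: 1.3
position: [0.5235, 0.1301, 0.2304]
ee_rot: [0.009, 1.0, -0.0, -0.0]
force: [-1.1, 1.5, -1.1]
gripper_width: 0.998
finger_force: 0.0
time: 1.9
position: [0.6156, 0.0484, 0.152]
ee_rot: [-0.08, 0.997, 0.0, 0.0]
force: [-0.3, 0.2, 0.1]
gripper_width: 0.699
finger_force: 0.0
[[297.31863964   0.         252.5932617 ]
 [  0.         297.31863964 189.9722458 ]
 [  0.           0.           1.        ]] [[-1.58887198e-01  9.87296588e-01  5.52278448e-04]
 [ 9.36114384e-01  1.50472548e-01  3.17880281e-01]
 [ 3.13759014e-01  5.10241029e-02 -9.48130699e-01]] [ 0.04995115 -0.59952673  0.11003229]
need [ 0.001 -0.008 -0.742] turn 0.0018 | at [0.6157 0.0485 0.1524] ty 99.2 t 1.95 q6 -0.08 F [-0.6 -0.3 -0.7] w 0.7 ff 0.0
```

View pics/w1.png

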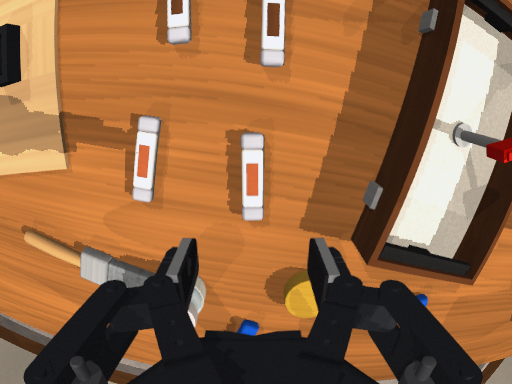

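The wrist view has the target knife at (252,177), midway between the fingers, so I go down and grip.

```bash
python3 -m inch '[[0,-0.007,-0.4,0,0,0,0.3],[0,-0.007,-0.6,0,0,0,0.3],[0,-0.007,-0.7,0,0,0,0.3],[0,-0.007,-0.74,0,0,0,0.3],[0,-0.007,-0.74,0,0,0,0.3],[0,-0.007,-0.74,0,0,0,1],[0,-0.007,-0.74,0,0,0,1],[0,-0.007,-0.74,0,0,0,1],[0,-0.007,-0.74,0,0,0,1],[0,-0.007,-0.74,0,0,0,1]]' 60; python3 -m inch '[[0,0,0,0,0,0,1],[0,0,0,0,0,0,1],[0,0,0.2,0,0,0,1],[0,0,0.4,0,0,0,1],[0,0,0.7,0,0,0,1],[0,0,0.7,0,0,0,1],[0,0,0.7,0,0,0,1]]'
python3 - <<'E'
from h import *
T=np.array([.524,.271]);a=np.radians(-6.8);R=np.array([[np.cos(a),-np.sin(a)],[np.sin(a),np.cos(a)]])
for sx in(1,-1):
  for sy in(1,-1): print(sx,sy,(T+R@[.088*sx,.034*sy]).round(4))
x,y=T+R@[.088,.034]
need(x,y,.15,-6.8)
E
```

```text
time: 2.95
position: [0.6174, 0.0462, 0.0057]
ee_rot: [-0.08, 0.997, 0.0, 0.002]
force: [-3.1, 0.7, 15.7]
gripper_width: 0.235
finger_force: 59.3
time: 3.65
position: [0.6175, 0.0461, 0.1461]
ee_rot: [-0.079, 0.997, 0.0, 0.002]
force: [-0.3, -0.4, -2.0]
gripper_width: 0.24
finger_force: 59.8
1 1 [0.6154 0.2943]
1 -1 [0.6074 0.2268]
-1 1 [0.4406 0.3152]
-1 -1 [0.4326 0.2477]
need [-0.01   1.241  0.019] turn -0.0884 | at [0.6175 0.0461 0.1461] ty 99.1 t 3.65 q6 -0.08 F [-0.3 -0.4 -2. ] w 0.24 ff 59.8
```

```bash
python3 -m inch '[[-0.01,0.9,0.02,0,0,-0.088,1],[-0.01,0.9,0.02,0,0,-0.088,1],[-0.01,0.9,0.02,0,0,-0.088,1],[-0.01,0.9,0.02,0,0,-0.088,1],[-0.01,0.9,0.02,0,0,-0.088,1]]'; python3 -m inch '[[0,0.34,0,0,0,0,1],[0,0.34,0,0,0,0,1],[0,0.34,0,0,0,0,1],[0,0.34,0,0,0,0,1]]'
python3 - <<'E'
from h import *
need(.6154,.2943,.017,-6.8)
c=manip.camera("wrist");cv2.imwrite("pics/w2.png",c["frame"])
E
```

```text
time: 4.15
position: [0.6127, 0.2299, 0.1452]
ee_rot: [0.057, 0.998, -0.0, -0.001]
force: [0.6, -0.7, -1.1]
gripper_width: 0.241
finger_force: 59.8
time: 4.55
position: [0.6136, 0.2932, 0.1459]
ee_rot: [0.059, 0.998, -0.001, -0.001]
force: [0.1, -0.4, -0.5]
gripper_width: 0.233
finger_force: 59.8
need [ 0.009  0.005 -0.645] turn -0.0005 | at [0.6136 0.2932 0.1459] ty 83.3 t 4.55 q6 0.56 F [ 0.1 -0.4 -0.5] w 0.233 ff 59.8
```

View pics/w2.png

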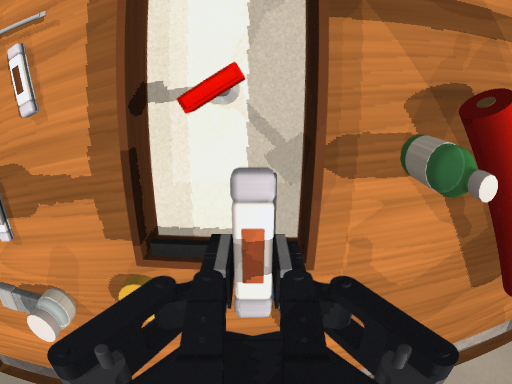

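```bash
python3 - <<'E'
from h import *
c=manip.camera("wrist")
P=ray(c,[[118,60],[329,60],[140,263],[309,263],[304,200],[146,200],[210,88]],.058,True)
T=np.array([.524,.271]);a=np.radians(-6.8);R=np.array([[np.cos(a),-np.sin(a)],[np.sin(a),np.cos(a)]])
print(((P[:,:2]-T)@R).round(4))
P=ray(c,[[181,104],[242,72],[210,88]],.104,True);print(P.round(4)); v=P[1]-P[0];print(np.degrees(np.arctan2(v[1],v[0])))
E
```

```text
[[-0.0293 -0.0773]
 [-0.0243  0.0912]
 [ 0.1563 -0.0767]
 [ 0.1531  0.0843]
 [ 0.0907  0.0751]
 [ 0.0911 -0.0605]
 [-0.0007 -0.0007]]
[[0.5322 0.2571 0.104 ]
 [0.5179 0.2975 0.104 ]
 [0.5251 0.2767 0.104 ]]
109.49817490525089
```

```bash
python3 -m inch '[[0.01,0.025,-0.2,0,0,0,1],[0.01,0.025,-0.4,0,0,0,1],[0.01,0.025,-0.55,0,0,0,1],[0.01,0.025,-0.64,0,0,0,1],[0.01,0.025,-0.64,0,0,0,1],[0.01,0.025,-0.64,0,0,0,1]]'; python3 -m inch '[[0,0,0,0,0,0,0.6],[0,0,0,0,0,0,0.6],[0,0,0,0,0,0,0.6],[0,0,0.3,0,0,0,0.6],[0,0,0.7,0,0,0,0.6],[0,0,0.7,0,0,0,0.6],[0,0,0.7,0,0,0,0.6]]'
python3 - <<'E'
from h import *
knives()
need(.614,-.065,.15,-.7)
E
```

```text
time: 5.25
position: [0.6163, 0.2982, 0.02]
ee_rot: [0.059, 0.998, 0.0, 0.0]
force: [0.6, 0.5, -0.0]
gripper_width: 0.236
finger_force: 59.8
time: 5.95
position: [0.6184, 0.3002, 0.1664]
ee_rot: [0.059, 0.998, 0.002, 0.004]
force: [0.5, 0.0, -0.8]
gripper_width: 0.404
finger_force: 0.0
knife [450.5 -51.9  89.8  22.7  11. ]
knife [461.   41.4  89.5  22.9   7.7]
knife [614.3 -65.3  88.6  21.3  -0.7]
need [-0.018 -1.824 -0.065] turn 0.0334 | at [0.6175 0.2998 0.1631] ty 83.3 t 6.0 q6 0.57 F [ 0.6  0.1 -0.1] w 0.402 ff 0.0
```

```bash
python3 -m inch '[[-0.01,-0.95,0,0,0,0.033,0.3],[-0.01,-0.95,0,0,0,0.033,0.3],[-0.01,-0.95,0,0,0,0.033,0.3],[-0.01,-0.95,0,0,0,0.033,0.3],[-0.01,-0.95,0,0,0,0.033,0.3]]'; python3 -m inch '[[-0.01,-0.874,-0.06,0,0,0,0.3],[-0.01,-0.874,-0.06,0,0,0,0.3],[-0.01,-0.874,-0.06,0,0,0,0.3],[-0.01,-0.874,-0.06,0,0,0,0.3],[-0.01,-0.874,-0.06,0,0,0,0.3],[-0.01,-0.874,-0.06,0,0,0,0.3]]'
python3 - <<'E'
from h import *
need(.614,-.065,.006,-.7)
c=manip.camera("wrist");f=c["frame"];hsv=cv2.cvtColor(f,cv2.COLOR_BGR2HSV);S,V=hsv[...,1],hsv[...,2]
for k in blobs((S<70)&(V>120),300):
    r=rect(ray(c,k,.014,True)); print(r,k.mean(0))
E
```

```text
time: 6.5
position: [0.6134, 0.1043, 0.1588]
ee_rot: [0.009, 1.0, -0.001, -0.001]
force: [0.8, 0.7, 0.4]
gripper_width: 0.7
finger_force: 0.0
time: 7.1
position: [0.6117, -0.0656, 0.1467]
ee_rot: [0.007, 1.0, 0.0, -0.0]
force: [0.2, 0.0, 0.0]
gripper_width: 0.7
finger_force: 0.0
need [ 0.011  0.003 -0.703] turn 0.0007 | at [ 0.6117 -0.0656  0.1467] ty 89.2 t 7.1 q6 -0.09 F [0.2 0.  0. ] w 0.7 ff 0.0
[1082.4 -645.3  219.6   71.9  -36.9] [ 10.63218391 373.18390805]
[1104.   515.5  283.1   91.    36.2] [497.57798165 370.76146789]
[949.2 391.4 157.7  33.5 -90. ] [489.12871287 345.41584158]
[765.5 -95.6  99.   52.   80.6] [230.28571429 305.83410138]
[781.5 -14.2  94.8  51.2   5.7] [296.6442953  309.85234899]
[613.1 -63.1  88.6  21.8  -1.3] [254.90909091 179.29186603]
[600.4 245.2 171.7  60.8  15.7] [504.22021661 166.87725632]
[469.2  41.8  73.   24.7   7.9] [363.54444444  35.44444444]
[466.2 -47.9  58.3  22.2  10.3] [269.05418719  25.12807882]
```

```bash
python3 -m inch '[[0.008,0.008,-0.3,0,0,0,0.3],[0.008,0.008,-0.5,0,0,0,0.3],[0.008,0.008,-0.65,0,0,0,0.3],[0.008,0.008,-0.7,0,0,0,0.3],[0.008,0.008,-0.7,0,0,0,0.3],[0.008,0.008,-0.7,0,0,0,1],[0.008,0.008,-0.7,0,0,0,1],[0.008,0.008,-0.7,0,0,0,1],[0.008,0.008,-0.7,0,0,0,1],[0.008,0.008,-0.7,0,0,0,1]]'; python3 -m inch '[[0,0,0,0,0,0,1],[0,0,0,0,0,0,1],[0,0,0.2,0,0,0,1],[0,0,0.4,0,0,0,1],[0,0,0.7,0,0,0,1],[0,0,0.7,0,0,0,1],[0,0,0.7,0,0,0,1]]'
python3 - <<'E'
from h import *
T=np.array([.5245,.275]);a=np.radians(-6.8);R=np.array([[np.cos(a),-np.sin(a)],[np.sin(a),np.cos(a)]])
for sx in(1,-1):
  for sy in(1,-1): print(sx,sy,(T+R@[.088*sx,.034*sy]).round(4))
x,y=T+R@[.088,-.034]
need(x,y,.15,-6.8)
E
```

```text
time: 8.15
position: [0.6148, -0.0643, 0.0093]
ee_rot: [0.007, 1.0, -0.0, 0.002]
force: [-2.1, 1.6, 10.8]
gripper_width: 0.235
finger_force: 58.9
time: 8.85
position: [0.6151, -0.0644, 0.1501]
ee_rot: [0.007, 1.0, -0.0, 0.002]
force: [-0.3, -0.5, -1.4]
gripper_width: 0.228
finger_force: 59.6
1 1 [0.6159 0.2983]
1 -1 [0.6079 0.2308]
-1 1 [0.4411 0.3192]
-1 -1 [0.4331 0.2517]
need [-0.036  1.476 -0.   ] turn -0.0334 | at [ 0.6151 -0.0644  0.1501] ty 89.2 t 8.85 q6 -0.09 F [-0.3 -0.5 -1.4] w 0.228 ff 59.6
```

```bash
python3 -m inch '[[-0.036,0.9,0,0,0,-0.033,1],[-0.036,0.9,0,0,0,-0.033,1],[-0.036,0.9,0,0,0,-0.033,1],[-0.036,0.9,0,0,0,-0.033,1],[-0.036,0.9,0,0,0,-0.033,1]]'; python3 -m inch '[[0,0.576,0,0,0,0,1],[0,0.576,0,0,0,0,1],[0,0.576,0,0,0,0,1],[0,0.576,0,0,0,0,1],[0,0.576,0,0,0,0,1]]'; python3 -m inch '[[0,0,-0.2,0,0,0,1],[0,0,-0.4,0,0,0,1],[0,0,-0.6,0,0,0,1],[0,0,-0.65,0,0,0,1],[0,0,-0.65,0,0,0,1],[0,0,-0.65,0,0,0,1]]'
python3 - <<'E'
from h import *
need(.6079,.2308,.019,-6.8)
E
```

```text
time: 9.35
position: [0.6051, 0.1195, 0.1455]
ee_rot: [0.057, 0.998, 0.0, -0.001]
force: [-0.3, -0.2, -0.7]
gripper_width: 0.229
finger_force: 59.6
time: 9.85
position: [0.6061, 0.23, 0.1462]
ee_rot: [0.059, 0.998, -0.001, -0.001]
force: [0.2, -0.3, -0.4]
gripper_width: 0.232
finger_force: 59.6
time: 10.45
position: [0.6066, 0.2295, 0.0177]
ee_rot: [0.059, 0.998, -0.0, -0.0]
force: [0.3, 0.8, -1.3]
gripper_width: 0.231
finger_force: 67.0
need [0.007 0.007 0.007] turn 0.0001 | at [0.6066 0.2295 0.0177] ty 83.2 t 10.45 q6 0.48 F [ 0.3  0.8 -1.3] w 0.231 ff 67.0
```

Open, lift and look again at the remaining knives.

```bash
python3 -m inch '[[0,0,0,0,0,0,0.6],[0,0,0,0,0,0,0.6],[0,0,0,0,0,0,0.6],[0,0,0.3,0,0,0,0.6],[0,0,0.7,0,0,0,0.6],[0,0,0.7,0,0,0,0.6],[0,0,0.7,0,0,0,0.6]]'
python3 - <<'E'
from h import *
knives()
need(.461,.043,.15,7.7)
E
```

```text
time: 11.15
position: [0.6089, 0.2319, 0.1638]
ee_rot: [0.059, 0.998, 0.002, 0.004]
force: [0.0, 0.2, -0.1]
gripper_width: 0.403
finger_force: 0.0
knife [ 11.4 427.8  61.6  22.7  89.5]
knife [450.5 -51.9  89.8  22.8  11. ]
knife [461.   41.4  89.5  22.9   7.7]
need [-0.735 -0.943 -0.053] turn 0.0801 | at [0.6079 0.2315 0.1606] ty 83.3 t 11.2 q6 0.48 F [ 0.2  0.4 -0.6] w 0.401 ff 0.0
```

```bash
python3 -m inch '[[-0.735,-0.943,-0.05,0,0,0.08,0.3],[-0.735,-0.943,-0.05,0,0,0.08,0.3],[-0.735,-0.943,-0.05,0,0,0.08,0.3],[-0.735,-0.943,-0.05,0,0,0.08,0.3],[-0.735,-0.943,-0.05,0,0,0.08,0.3],[-0.735,-0.943,-0.05,0,0,0.08,0.3],[-0.735,-0.943,-0.05,0,0,0.08,0.3]]'
python3 - <<'E'
from h import *
need(.461,.043,.008,7.7)
c=manip.camera("wrist");f=c["frame"];hsv=cv2.cvtColor(f,cv2.COLOR_BGR2HSV);S,V=hsv[...,1],hsv[...,2]
for k in blobs((S<70)&(V>120),300):
    r=rect(ray(c,k,.014,True)); print(r,k.mean(0))
E
```

```text
time: 11.9
position: [0.4589, 0.0419, 0.147]
ee_rot: [-0.066, 0.998, 0.0, -0.0]
force: [0.4, -0.2, -0.0]
gripper_width: 0.704
finger_force: 0.0
need [ 0.01   0.005 -0.695] turn 0.0005 | at [0.4589 0.0419 0.147 ] ty 97.6 t 11.9 q6 -0.04 F [ 0.4 -0.2 -0. ] w 0.704 ff 0.0
[1008.9 -462.7  225.8   72.2  -28.4] [ 10.43956044 372.12087912]
[ 772.1 -101.1   58.1   44.5  -32.2] [134.74712644 361.32183908]
[624.  504.1 102.   49.2  59.3] [500.17977528 307.48314607]
[503.5 293.1 235.7 111.3  -7.2] [449.37389381 228.59734513]
[459.9  42.4  89.7  21.5   8.2] [253.14354067 178.75598086]
[448.9 -49.9  89.1  23.7  10.6] [161.11792453 156.78301887]
[392.2  42.3  99.4   5.9  85.9] [262.         111.31944444]
```

```bash
python3 -m inch '[[0.007,0.002,-0.3,0,0,0,0.3],[0.007,0.002,-0.5,0,0,0,0.3],[0.007,0.002,-0.65,0,0,0,0.3],[0.007,0.002,-0.69,0,0,0,0.3],[0.007,0.002,-0.69,0,0,0,0.3],[0.007,0.002,-0.69,0,0,0,1],[0.007,0.002,-0.69,0,0,0,1],[0.007,0.002,-0.69,0,0,0,1],[0.007,0.002,-0.69,0,0,0,1],[0.007,0.002,-0.69,0,0,0,1]]'; python3 -m inch '[[0,0,0,0,0,0,1],[0,0,0,0,0,0,1],[0,0,0.2,0,0,0,1],[0,0,0.4,0,0,0,1],[0,0,0.7,0,0,0,1],[0,0,0.7,0,0,0,1],[0,0,0.7,0,0,0,1]]'
python3 - <<'E'
from h import *
need(.4411,.3192,.15,-6.8)
E
```

```text
time: 12.95
position: [0.462, 0.043, 0.0109]
ee_rot: [-0.067, 0.998, 0.0, 0.001]
force: [-4.0, 0.7, 13.5]
gripper_width: 0.228
finger_force: 58.3
time: 13.65
position: [0.4623, 0.0429, 0.1516]
ee_rot: [-0.067, 0.998, 0.0, 0.002]
force: [-0.4, -0.3, -1.9]
gripper_width: 0.23
finger_force: 59.8
need [-0.106  1.382 -0.008] turn -0.0804 | at [0.4623 0.0429 0.1516] ty 97.7 t 13.65 q6 -0.04 F [-0.4 -0.3 -1.9] w 0.23 ff 59.8
```

```bash
python3 -m inch '[[-0.1,0.9,0,0,0,-0.08,1],[-0.1,0.9,0,0,0,-0.08,1],[-0.1,0.9,0,0,0,-0.08,1],[-0.1,0.9,0,0,0,-0.08,1],[-0.1,0.9,0,0,0,-0.08,1]]'; python3 -m inch '[[0,0.482,0,0,0,0,1],[0,0.482,0,0,0,0,1],[0,0.482,0,0,0,0,1],[0,0.482,0,0,0,0,1]]'; python3 -m inch '[[0,0,-0.2,0,0,0,1],[0,0,-0.4,0,0,0,1],[0,0,-0.6,0,0,0,1],[0,0,-0.645,0,0,0,1],[0,0,-0.645,0,0,0,1],[0,0,-0.645,0,0,0,1]]'
python3 - <<'E'
from h import *
need(.4411,.3192,.0205,-6.8)
E
```

```text
time: 14.15
position: [0.4393, 0.2265, 0.1476]
ee_rot: [0.056, 0.998, -0.0, -0.001]
force: [-0.6, -1.3, -1.2]
gripper_width: 0.229
finger_force: 59.8
time: 14.55
position: [0.44, 0.3191, 0.1477]
ee_rot: [0.058, 0.998, -0.001, -0.001]
force: [0.4, 0.0, -0.3]
gripper_width: 0.231
finger_force: 59.9
time: 15.15
position: [0.4408, 0.318, 0.0205]
ee_rot: [0.059, 0.998, -0.0, -0.0]
force: [-0.0, 0.5, -0.9]
gripper_width: 0.226
finger_force: 66.5
need [ 0.001  0.006 -0.   ] turn -0.0001 | at [0.4408 0.318  0.0205] ty 83.2 t 15.15 q6 0.74 F [-0.   0.5 -0.9] w 0.226 ff 66.5
```

```bash
python3 -m inch '[[0,0,0,0,0,0,0.6],[0,0,0,0,0,0,0.6],[0,0,0,0,0,0,0.6],[0,0,0.3,0,0,0,0.6],[0,0,0.7,0,0,0,0.6],[0,0,0.7,0,0,0,0.6],[0,0,0.7,0,0,0,0.6]]'
python3 - <<'E'
from h import *
c=knives(); cv2.imwrite("pics/t2.png",cv2.resize(c["frame"][130:280,110:310],None,fx=4,fy=4,interpolation=cv2.INTER_CUBIC))
need(.450,-.0505,.15,10.8)
E
```

```text
time: 15.85
position: [0.443, 0.3208, 0.1661]
ee_rot: [0.059, 0.998, 0.003, 0.003]
force: [-0.4, 0.7, -0.4]
gripper_width: 0.395
finger_force: 0.0
knife [450.5 -52.   89.8  22.5  11. ]
need [ 0.04  -1.853 -0.065] turn 0.0973 | at [0.4421 0.3201 0.1631] ty 83.3 t 15.9 q6 0.74 F [-0.2  0.2 -0.6] w 0.401 ff 0.0
```

View pics/t2.png

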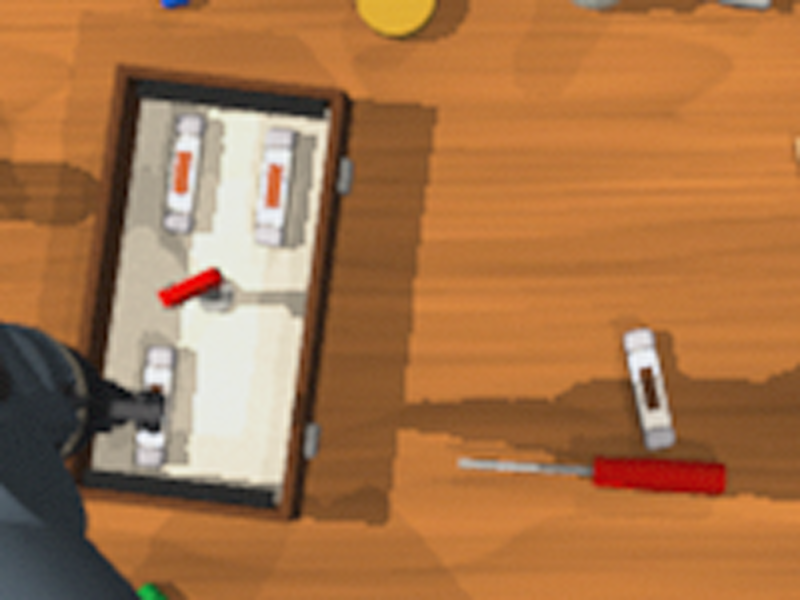

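The enlarged top view shows three knives in their slots, at (183,172), (276,187) and (155,405) of the crop. The fourth is still on the bench at (650,388), so I fetch it.

```bash
python3 -m inch '[[0.02,-0.95,0,0,0,0.097,0.3],[0.02,-0.95,0,0,0,0.097,0.3],[0.02,-0.95,0,0,0,0.097,0.3],[0.02,-0.95,0,0,0,0.097,0.3],[0.02,-0.95,0,0,0,0.097,0.3]]'; python3 -m inch '[[0.02,-0.9,-0.06,0,0,0,0.3],[0.02,-0.9,-0.06,0,0,0,0.3],[0.02,-0.9,-0.06,0,0,0,0.3],[0.02,-0.9,-0.06,0,0,0,0.3],[0.02,-0.9,-0.06,0,0,0,0.3],[0.02,-0.9,-0.06,0,0,0,0.3]]'
python3 - <<'E'
from h import *
need(.450,-.0505,.0085,10.8)
c=manip.camera("wrist");f=c["frame"];hsv=cv2.cvtColor(f,cv2.COLOR_BGR2HSV);S,V=hsv[...,1],hsv[...,2]
for k in blobs((S<70)&(V>120),300):
    r=rect(ray(c,k,.014,True)); print(r,k.mean(0))
E
```

```text
time: 16.4
position: [0.4439, 0.1247, 0.1594]
ee_rot: [-0.091, 0.996, -0.001, -0.001]
force: [0.3, -0.3, -0.1]
gripper_width: 0.7
finger_force: 0.0
time: 17.0
position: [0.4483, -0.0509, 0.1475]
ee_rot: [-0.093, 0.996, 0.0, -0.001]
force: [0.4, 0.4, 0.1]
gripper_width: 0.697
finger_force: 0.0
need [ 0.008  0.002 -0.695] turn 0.0008 | at [ 0.4483 -0.0509  0.1475] ty 100.7 t 17.0 q6 -0.3 F [0.4 0.4 0.1] w 0.697 ff 0.0
[1019.1 -523.   235.3   72.3  -25.3] [ 10.4375     370.77083333]
[523.6  49.5  62.7  14.8  30.2] [327.2020202  259.66666667]
[ 553.9 -117.    62.5   14.5   -9.2] [177.90721649 259.58762887]
[516.2 300.  259.4  91.2  -7.2] [479.35204082 265.33673469]
[448.4 -51.   89.5  21.8  10.5] [252.36842105 178.28708134]
[392.4  43.4  97.8   5.9  86. ] [354.75977654 142.7150838 ]
```

```bash
python3 -m inch '[[0.007,0.0,-0.3,0,0,0,0.3],[0.007,0.0,-0.5,0,0,0,0.3],[0.007,0.0,-0.65,0,0,0,0.3],[0.007,0.0,-0.69,0,0,0,0.3],[0.007,0.0,-0.69,0,0,0,0.3],[0.007,0.0,-0.69,0,0,0,1],[0.007,0.0,-0.69,0,0,0,1],[0.007,0.0,-0.69,0,0,0,1],[0.007,0.0,-0.69,0,0,0,1],[0.007,0.0,-0.69,0,0,0,1]]'; python3 -m inch '[[0,0,0,0,0,0,1],[0,0,0,0,0,0,1],[0,0,0.2,0,0,0,1],[0,0,0.4,0,0,0,1],[0,0,0.7,0,0,0,1],[0,0,0.7,0,0,0,1],[0,0,0.7,0,0,0,1]]'
python3 - <<'E'
from h import *
need(.4331,.2517,.15,-6.8)
E
```

```text
time: 18.05
position: [0.4514, -0.0508, 0.0119]
ee_rot: [-0.094, 0.996, -0.0, 0.001]
force: [-3.7, 1.6, 16.5]
gripper_width: 0.232
finger_force: 58.2
time: 18.75
position: [0.4516, -0.051, 0.1525]
ee_rot: [-0.094, 0.996, -0.0, 0.002]
force: [0.2, 0.2, -1.6]
gripper_width: 0.229
finger_force: 59.6
need [-0.093  1.514 -0.013] turn -0.0974 | at [ 0.4516 -0.051   0.1525] ty 100.7 t 18.75 q6 -0.3 F [ 0.2  0.2 -1.6] w 0.229 ff 59.6
```

```bash
python3 -m inch '[[-0.09,0.9,0,0,0,-0.097,1],[-0.09,0.9,0,0,0,-0.097,1],[-0.09,0.9,0,0,0,-0.097,1],[-0.09,0.9,0,0,0,-0.097,1],[-0.09,0.9,0,0,0,-0.097,1]]'; python3 -m inch '[[0,0.614,0,0,0,0,1],[0,0.614,0,0,0,0,1],[0,0.614,0,0,0,0,1],[0,0.614,0,0,0,0,1],[0,0.614,0,0,0,0,1]]'; python3 -m inch '[[0,0,-0.2,0,0,0,1],[0,0,-0.4,0,0,0,1],[0,0,-0.6,0,0,0,1],[0,0,-0.645,0,0,0,1],[0,0,-0.645,0,0,0,1],[0,0,-0.645,0,0,0,1]]'
python3 - <<'E'
from h import *
need(.4331,.2517,.0205,-6.8)
E
```

```text
time: 19.25
position: [0.4307, 0.1335, 0.1488]
ee_rot: [0.056, 0.998, 0.0, -0.001]
force: [-0.3, -0.5, -0.6]
gripper_width: 0.227
finger_force: 59.6
time: 19.75
position: [0.4316, 0.2515, 0.149]
ee_rot: [0.058, 0.998, -0.001, -0.001]
force: [0.1, -0.6, -1.0]
gripper_width: 0.228
finger_force: 59.6
time: 20.35
position: [0.4322, 0.2508, 0.0214]
ee_rot: [0.059, 0.998, -0.0, -0.0]
force: [0.3, -0.1, -0.3]
gripper_width: 0.225
finger_force: 67.8
need [ 0.005  0.005 -0.005] turn -0.0 | at [0.4322 0.2508 0.0214] ty 83.2 t 20.35 q6 0.64 F [ 0.3 -0.1 -0.3] w 0.225 ff 67.8
```

```bash
python3 -m inch '[[0,0,0,0,0,0,0.6],[0,0,0,0,0,0,0.6],[0,0,0,0,0,0,0.6],[0,0,0.3,0,0,0,0.6],[0,0,0.8,0,0,0,0.6],[0,0,0.9,0,0,0,0.6],[0,0,0.9,0,0,0,0.6]]'; python3 -m inch '[[0.47,0.12,0,0,0,0,0.3],[0.47,0.12,0,0,0,0,0.3],[0.47,0.12,0,0,0,0,0.3],[0.47,0.12,0,0,0,0,0.3]]'
python3 - <<'E'
from h import *
c=manip.camera("wrist");f=c["frame"];cv2.imwrite("pics/w3.png",f)
hsv=cv2.cvtColor(f,cv2.COLOR_BGR2HSV);H,S,V=[hsv[...,i].astype(int) for i in range(3)]
for k in blobs((S>150)&(V>70)&((H<6)|(H>174)),40): print("red",rect(ray(c,k,.104,True)),k.mean(0))
for k in blobs((S<70)&(V>120),300):
    r=rect(ray(c,k,.022,True)); print(r,k.mean(0))
need(.5245,.275,.2,-65)
E
```

```text
time: 21.05
position: [0.4328, 0.2524, 0.2053]
ee_rot: [0.059, 0.998, 0.001, 0.002]
force: [0.7, 0.2, -0.8]
gripper_width: 0.395
finger_force: 0.0
time: 21.45
position: [0.5264, 0.2758, 0.2003]
ee_rot: [0.059, 0.998, -0.0, -0.001]
force: [-0.8, -1.2, 0.7]
gripper_width: 0.702
finger_force: 0.0
red [520.4 276.3  45.   17.  -66.5] [253.84745763 185.04237288]
red [641.1 554.9 299.9  63.2  28.6] [481.67847411 231.46049046]
red [402.6  50.4  55.3  18.   86.2] [ 16.40594059 100.97029703]
[1145.1  871.5  402.9  112.6   32.7] [496.41605839 364.51824818]
[936.8 727.2 161.5  31.7  89.9] [486.22123894 335.36283186]
[671.4 553.8  50.   30.8  26. ] [450.25806452 246.12903226]
[603.6 477.7  53.8  50.2 -52.8] [412.10344828 212.12068966]
[524.  276.5 283.  144.8  -7.4] [253.46657183 151.74253201]
need [-0.006 -0.004 -0.005] turn -0.3237 | at [0.5257 0.2758 0.2009] ty 83.3 t 21.5 q6 0.6 F [ 0.4 -0.3 -0.1] w 0.696 ff 0.0
```

View pics/w3.png

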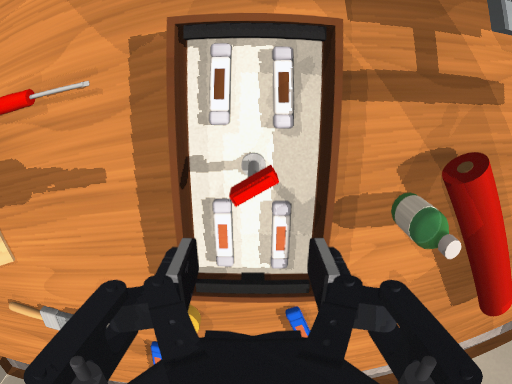

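All four knives lie in the tray, at (220,85), (284,87), (223,232) and (281,234). The red bar is at (254,185), skewed. Next I grip the bar.

```bash
python3 -m inch '[[-0.008,0.001,0,0,0,-0.324,0.3],[-0.008,0.001,0,0,0,-0.324,0.3],[-0.008,0.001,0,0,0,-0.324,0.3],[-0.008,0.001,0,0,0,-0.324,0.3],[-0.008,0.001,0,0,0,-0.324,0.3],[-0.008,0.001,0,0,0,-0.324,0.3],[-0.008,0.001,0,0,0,-0.324,0.3],[-0.008,0.001,0,0,0,-0.324,0.3],[-0.008,0.001,0,0,0,-0.324,0.3]]'
python3 - <<'E'
from h import *
c=manip.camera("wrist");f=c["frame"];cv2.imwrite("pics/w4.png",f)
hsv=cv2.cvtColor(f,cv2.COLOR_BGR2HSV);H,S,V=[hsv[...,i].astype(int) for i in range(3)]
for k in blobs((S>150)&(V>70)&((H<6)|(H>174)),40): print("red",rect(ray(c,k,.104,True)),k.mean(0))
need(.524,.276,.084,-65)
E
```

```text
time: 22.4
position: [0.5239, 0.2761, 0.2019]
ee_rot: [0.536, 0.844, 0.0, 0.0]
force: [0.5, -0.4, 0.7]
gripper_width: 0.701
finger_force: 0.0
red [522.8 279.6  47.6  11.2 -65.2] [253.484375 186.46875 ]
red [633.7 527.5 159.2  31.1  40.8] [460.52964427   6.62450593]
need [-0.    -0.    -0.589] turn -0.001 | at [0.5241 0.2761 0.2018] ty 25.2 t 22.45 q6 1.62 F [ 1.  -0.3 -0.6] w 0.697 ff 0.0
```

View pics/w4.png

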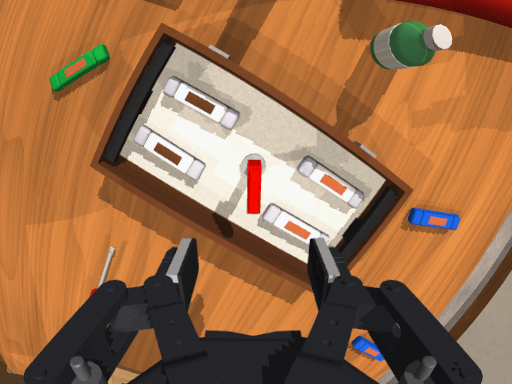

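The bar is upright at (254,186), between the fingers and in line with them. I go down, grip and turn it.

```bash
python3 -m inch '[[0,0,-0.2,0,0,0,0.3],[0,0,-0.4,0,0,0,0.3],[0,0,-0.55,0,0,0,0.3],[0,0,-0.585,0,0,0,0.3],[0,0,-0.585,0,0,0,0.3],[0,0,-0.585,0,0,0,1],[0,0,-0.585,0,0,0,1],[0,0,-0.585,0,0,0,1],[0,0,-0.585,0,0,0,1],[0,0,-0.585,0,0,0,1]]' 50; python3 -m inch '[[0,0,0,0,0,0.05,1],[0,0,0,0,0,0.09,1]]'
python3 - <<'E'
from h import *
need(.524,.276,.084,-7)
E
```

```text
time: 23.45
position: [0.5249, 0.2763, 0.0856]
ee_rot: [0.538, 0.843, 0.001, 0.0]
force: [-4.6, -2.5, 11.0]
gripper_width: 0.128
finger_force: 49.2
time: 23.65
position: [0.525, 0.2764, 0.0856]
ee_rot: [0.411, 0.912, 0.001, 0.0]
force: [-4.0, -2.3, 10.7]
gripper_width: 0.125
finger_force: 49.1
need [-0.005 -0.002 -0.008] turn 0.2306 | at [0.525  0.2764 0.0856] ty 41.5 t 23.65 q6 1.33 F [-4.  -2.3 10.7] w 0.125 ff 49.1
```

```bash
python3 -m inch '[[0,0,0,0,0,0.04,1],[0,0,0,0,0,0.08,1],[0,0,0,0,0,0.12,1],[0,0,0,0,0,0.16,1],[0,0,0,0,0,0.2,1],[0,0,0,0,0,0.23,1],[0,0,0,0,0,0.23,1],[0,0,0,0,0,0.23,1]]'; python3 -m inch '[[0,0,0,0,0,0,0.3],[0,0,0,0,0,0,0.3],[0,0,0,0,0,0,0.3],[0,0,0.3,0,0,0,0.3],[0,0,0.6,0,0,0,0.3],[0,0,0.6,0,0,0,0.3]]'
python3 - <<'E'
from h import *
c=manip.camera("wrist");f=c["frame"]
hsv=cv2.cvtColor(f,cv2.COLOR_BGR2HSV);H,S,V=[hsv[...,i].astype(int) for i in range(3)]
for k in blobs((S>150)&(V>70)&((H<6)|(H>174)),40): print("red",rect(ray(c,k,.104,True)),k.mean(0))
for k in blobs((S<70)&(V>100),3000):
    r=rect(ray(c,k,.022,True)); print(r,k.mean(0))
need(.52,0,.2,11)
E
```

```text
time: 24.45
position: [0.5251, 0.2766, 0.0856]
ee_rot: [0.065, 0.998, 0.001, 0.001]
force: [-3.6, 0.5, 8.8]
gripper_width: 0.128
finger_force: 49.0
time: 25.05
position: [0.5257, 0.2767, 0.209]
ee_rot: [0.065, 0.998, 0.001, 0.002]
force: [-0.1, 0.3, -0.8]
gripper_width: 0.701
finger_force: 0.0
red [520.9 277.1  46.7  10.8  -7.5] [252.00806452 182.91129032]
red [642.  557.1 300.6  63.   28.7] [478.40443213 226.32963989]
red [401.8  46.6  59.9  18.3  85.9] [ 17.51923077 103.69230769]
[524.3 276.6 283.2 145.1  -7.2] [251.85341074 150.63134978]
need [-0.031 -1.385 -0.052] turn 0.1025 | at [0.5262 0.277  0.2105] ty 82.6 t 25.1 q6 0.61 F [-0.4 -0.6  3. ] w 0.699 ff 0.0
```

```bash
python3 - <<'E'
from h import *
a=np.radians(-7.3);e=np.array([np.cos(a),np.sin(a)]);n=np.array([-e[1],e[0]])
c=manip.camera("wrist");f=c["frame"]
hsv=cv2.cvtColor(f,cv2.COLOR_BGR2HSV);H,S,V=[hsv[...,i].astype(int) for i in range(3)]
k=[k for k in blobs((S>130)&(V>50)&((H<7)|(H>173)),40) if abs(k.mean(0)[0]-252)<30][0]
A=ray(c,k,.1025,True)[:,:2];B=ray(c,k,.0765,True)[:,:2]
print("far",(A@e).max()-.022,"near",(B@e).min()+.022,"near top",(A@n).max(),(A@n).min())
for p in((.524,.2766),(.523,.2766)):print(np.dot(p,e),np.dot(p,n))
print("cam",-np.array(c["R"]).T@c["t"])
E
```

```text
far 0.4837758733104789 near 0.486176851221495 near top 0.34681133429776656 0.33519102452369104
0.484606617178042 0.3409398577275099
0.48361472273545203 0.34081279311890855
cam [0.44407113 0.2869856  0.35287323]
```

```bash
python3 -m inch '[[-0.03,-0.95,-0.05,0,0,0.1,0.2],[-0.03,-0.95,-0.05,0,0,0.1,0.2],[-0.03,-0.95,-0.05,0,0,0.1,0.2],[-0.03,-0.95,-0.05,0,0,0.1,0.2],[-0.03,-0.95,-0.05,0,0,0.1,0.2]]'; python3 -m inch '[[-0.03,-0.95,0,0,0,0,0.2],[-0.03,-0.95,0,0,0,0,0.2],[-0.03,-0.95,0,0,0,0,0.2],[-0.03,-0.95,0,0,0,0,0.2],[-0.03,-0.95,0,0,0,0,0.2]]';python3 -m inch '[[-0.03,-0.82,0,0,0,0,0.2],[-0.03,-0.82,0,0,0,0,0.2],[-0.03,-0.82,0,0,0,0,0.2],[-0.03,-0.82,0,0,0,0,0.2],[-0.03,-0.82,0,0,0,0,0.2],[-0.03,-0.82,0,0,0,0,0.2]]'
python3 - <<'E'
from h import *
c=manip.camera("wrist");f=c["frame"];cv2.imwrite("pics/w5.png",f)
hsv=cv2.cvtColor(f,cv2.COLOR_BGR2HSV);H,S,V=[hsv[...,i].astype(int) for i in range(3)]
for k in blobs((H>12)&(H<25)&(S<140)&(V>150),1500): print("ply",rect(ray(c,k,.006,True)),k.mean(0))
for k in blobs((V<45),200): print("dark",rect(ray(c,k,.031,True)),k.mean(0))
need(.51,-.266,.05,11.2)
E
```

```text
time: 25.65
position: [0.5176, 0.0817, 0.1932]
ee_rot: [-0.09, 0.996, -0.001, -0.001]
force: [1.5, 0.8, -0.3]
gripper_width: 0.798
finger_force: 0.0
time: 26.15
position: [0.5119, -0.1076, 0.1933]
ee_rot: [-0.09, 0.996, -0.0, -0.001]
force: [0.0, -0.1, -1.1]
gripper_width: 0.797
finger_force: 0.0
time: 26.75
position: [0.5066, -0.2667, 0.1937]
ee_rot: [-0.092, 0.996, 0.001, -0.0]
force: [-0.4, -0.1, -0.1]
gripper_width: 0.799
finger_force: 0.0
ply [ 508.1 -266.9  296.8  148.7   11.3] [251.76230661 152.59493671]
dark [ 821.4 -206.1 1232.9  473.7  -79.6] [258.41732283 332.0359955 ]
dark [ 506.  -267.1   72.    33.8   11.4] [252.19680851 170.43617021]
dark [ 4.870e+02 -5.832e+02  7.760e+01  4.160e+01 -4.000e-01] [ 13.96268657 116.85820896]
need [ 0.016  0.001 -0.72 ] turn 0.0032 | at [ 0.5068 -0.2663  0.1939] ty 100.6 t 26.8 q6 -0.67 F [-0.2  0.6  0.2] w 0.796 ff 0.0
```

View pics/w5.png

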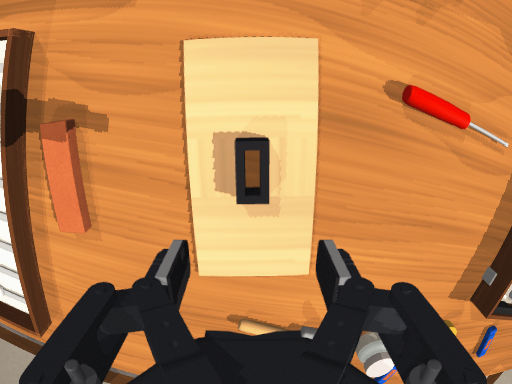

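```bash
python3 -m inch '[[0.007,-0.003,-0.3,0,0,0.003,0.2],[0.007,-0.003,-0.6,0,0,0.003,0.2],[0.007,-0.003,-0.85,0,0,0.003,0.2],[0.007,-0.003,-0.9,0,0,0.003,0.2],[0.007,-0.003,-0.9,0,0,0.003,0.2],[0.007,-0.003,-0.9,0,0,0.003,1],[0.007,-0.003,-0.9,0,0,0.003,1],[0.007,-0.003,-0.9,0,0,0.003,1],[0.007,-0.003,-0.9,0,0,0.003,1],[0.007,-0.003,-0.9,0,0,0.003,1]]' 90; python3 -m inch '[[0,0,0,0,0,0,1],[0,0,0,0,0,0,1]]'
python3 - <<'E'
from h import *
need(.508,-.267,.2,11.3)
E
```

```text
time: 27.8
position: [0.5096, -0.2686, 0.0171]
ee_rot: [-0.097, 0.995, -0.001, 0.002]
force: [-2.1, 5.1, 13.3]
gripper_width: 0.398
finger_force: 90.9
time: 28.0
position: [0.5096, -0.2686, 0.0171]
ee_rot: [-0.097, 0.995, -0.001, 0.002]
force: [-2.3, 5.2, 13.5]
gripper_width: 0.395
finger_force: 90.9
need [-0.008  0.008  0.914] turn 0.001 | at [ 0.5096 -0.2686  0.0171] ty 101.1 t 28.0 q6 -0.68 F [-2.3  5.2 13.5] w 0.395 ff 90.9
```

```bash
python3 -m inch '[[0,0,0.1,0,0,0,1],[0,0,0.25,0,0,0,1],[0,0,0.4,0,0,0,1],[0,0,0.55,0,0,0,1],[0,0,0.7,0,0,0,1],[0,0,0.85,0,0,0,1],[0,0,0.9,0,0,0,1],[0,0,0.9,0,0,0,1]]'; python3 -m inch '[[0.01,0.1,0,0,0,0,1],[0.02,0.25,0,0,0,-0.02,1],[0.02,0.4,0,0,0,-0.04,1],[0.03,0.55,0,0,0,-0.06,1],[0.03,0.7,0,0,0,-0.08,1],[0.03,0.85,0,0,0,-0.1,1],[0.03,0.95,0,0,0,-0.1,1],[0.03,0.95,0,0,0,-0.1,1]]'; python3 -m inch '[[0.01,0.1,0,0,0,0,1],[0.02,0.25,0,0,0,0,1],[0.02,0.4,0,0,0,0,1],[0.03,0.55,0,0,0,0,1],[0.03,0.7,0,0,0,0,1],[0.03,0.85,0,0,0,0,1],[0.03,0.95,0,0,0,0,1],[0.03,0.95,0,0,0,0,1]]'
python3 - <<'E'
from h import *
need(.5255,.2764,.2,-7.3)
E
```

```text
time: 28.8
position: [0.5089, -0.2688, 0.1963]
ee_rot: [-0.097, 0.995, -0.001, 0.002]
force: [-0.8, 0.0, -3.4]
gripper_width: 0.391
finger_force: 90.6
time: 29.6
position: [0.5133, -0.0762, 0.1931]
ee_rot: [0.059, 0.998, 0.0, -0.001]
force: [-0.3, -1.1, -3.1]
gripper_width: 0.396
finger_force: 90.6
time: 30.4
position: [0.5196, 0.1131, 0.1931]
ee_rot: [0.059, 0.998, -0.0, -0.001]
force: [0.2, -0.5, -2.5]
gripper_width: 0.396
finger_force: 90.6
need [0.03  0.817 0.034] turn -0.0029 | at [0.5196 0.1131 0.1931] ty 83.2 t 30.4 q6 0.33 F [ 0.2 -0.5 -2.5] w 0.396 ff 90.6
```

```bash
python3 -m inch '[[0.01,0.1,0,0,0,-0.003,1],[0.02,0.25,0,0,0,-0.003,1],[0.02,0.4,0,0,0,-0.003,1],[0.03,0.55,0,0,0,-0.003,1],[0.03,0.7,0,0,0,-0.003,1],[0.03,0.8,0,0,0,-0.003,1],[0.03,0.817,0,0,0,-0.003,1],[0.03,0.817,0,0,0,-0.003,1],[0.03,0.817,0,0,0,-0.003,1]]'
python3 - <<'E'
from h import *
need(.5255,.2764,.13,-7.3)
s=manip.read_state();zc=s["position"][2]-.0171;print("cover bottom",zc)
c=manip.camera("wrist");f=c["frame"];cv2.imwrite("pics/w6.png",f)
hsv=cv2.cvtColor(f,cv2.COLOR_BGR2HSV);H,S,V=[hsv[...,i].astype(int) for i in range(3)]
for k in blobs((H>12)&(H<25)&(S<140)&(V>150),1500): print("ply",rect(ray(c,k,zc+.006,True)),k.mean(0))
c=manip.camera("top");f=c["frame"]
hsv=cv2.cvtColor(f,cv2.COLOR_BGR2HSV);H,S,V=[hsv[...,i].astype(int) for i in range(3)]
for k in blobs((H>12)&(H<25)&(S<140)&(V>150),500): print("ply",rect(ray(c,k,zc+.006)),k.mean(0))
E
```

```text
time: 31.3
position: [0.5261, 0.2737, 0.1939]
ee_rot: [0.065, 0.998, -0.0, -0.0]
force: [-0.2, -1.1, -2.1]
gripper_width: 0.391
finger_force: 90.7
need [-0.003  0.013 -0.32 ] turn 0.0011 | at [0.5261 0.2737 0.1939] ty 82.5 t 31.3 q6 0.61 F [-0.2 -1.1 -2.1] w 0.391 ff 90.7
cover bottom 0.17680623804535434
ply [770.4 565.3 201.3  76.8  57.4] [489.15568862 366.92215569]
ply [585.7 265.8  57.6  39.8  80.3] [252.12643678 316.10344828]
ply [473.7 280.4 174.1 148.7  -7.5] [236.22374743 135.75566232]
ply [ 142.1 -590.6  195.1  172.8    5. ] [479.47321429 343.5922619 ]
ply [530.1 260.7 284.2 170.   -7.2] [164.95625 190.3125 ]
ply [ 597.9 -613.7  427.1  153.6   -2.7] [481.49404289 168.78554408]
ply [ 979.  -124.5 1174.9  184.7   90. ] [292.58036891  42.77997365]
ply [1043.   167.   236.6  115.6   61.3] [189.45786517  17.28370787]
```

View pics/w6.png

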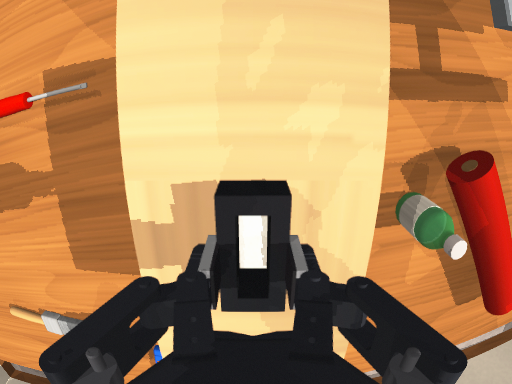

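```bash
python3 - <<'E'
from h import *
s=manip.read_state();p=s["position"];zc=p[2]-.0171
c=manip.camera("wrist");f=c["frame"]
g=cv2.cvtColor(f,cv2.COLOR_BGR2GRAY);col=g[170:320,248:257].mean(1).astype(int);print(dict(zip(range(170,320,2),col[::2])))
a=np.radians(-7.5);e=np.array([np.cos(a),np.sin(a)])
for r in(181,197,215,300,311):
  for h in(.006,.031): print(r,h,((ray(c,[[252.5,r]],zc+h,True)[0,:2]-p[:2])@e).round(4),end=" ")
cv2.imwrite("pics/w6c.png",cv2.convertScaleAbs(cv2.resize(f[170:320,200:305],None,fx=5,fy=4),alpha=2.5,beta=20))
E
```

```text
{170: np.int64(222), 172: np.int64(221), 174: np.int64(221), 176: np.int64(222), 178: np.int64(222), 180: np.int64(99), 182: np.int64(19), 184: np.int64(19), 186: np.int64(19), 188: np.int64(20), 190: np.int64(19), 192: np.int64(20), 194: np.int64(20), 196: np.int64(35), 198: np.int64(38), 200: np.int64(37), 202: np.int64(38), 204: np.int64(38), 206: np.int64(38), 208: np.int64(39), 210: np.int64(39), 212: np.int64(39), 214: np.int64(41), 216: np.int64(244), 218: np.int64(253), 220: np.int64(253), 222: np.int64(253), 224: np.int64(253), 226: np.int64(253), 228: np.int64(253), 230: np.int64(253), 232: np.int64(253), 234: np.int64(253), 236: np.int64(252), 238: np.int64(252), 240: np.int64(252), 242: np.int64(252), 244: np.int64(252), 246: np.int64(252), 248: np.int64(252), 250: np.int64(252), 252: np.int64(252), 254: np.int64(252), 256: np.int64(252), 258: np.int64(252), 260: np.int64(252), 262: np.int64(252), 264: np.int64(252), 266: np.int64(252), 268: np.int64(130), 270: np.int64(16), 272: np.int64(16), 274: np.int64(16), 276: np.int64(16), 278: np.int64(16), 280: np.int64(16), 282: np.int64(16), 284: np.int64(16), 286: np.int64(16), 288: np.int64(16), 290: np.int64(17), 292: np.int64(17), 294: np.int64(17), 296: np.int64(18), 298: np.int64(27), 300: np.int64(38), 302: np.int64(38), 304: np.int64(38), 306: np.int64(38), 308: np.int64(38), 310: np.int64(38), 312: np.int64(212), 314: np.int64(221), 316: np.int64(223), 318: np.int64(224)}
181 0.006 -0.0356 181 0.031 -0.0431 197 0.006 -0.0264 197 0.031 -0.0354 215 0.006 -0.0156 215 0.031 -0.0264 300 0.006 0.0459 300 0.031 0.0251 311 0.006 0.0558 311 0.031 0.0334
```

View pics/w6c.png

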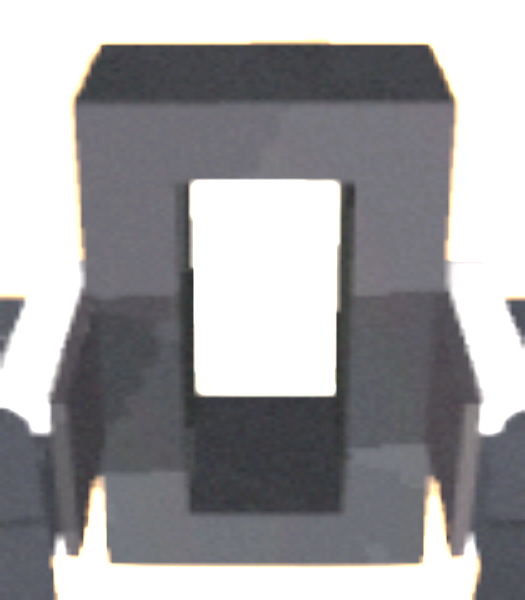

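```bash
python3 -m inch '[[-0.003,0.013,-0.1,0,0,0.001,1],[-0.003,0.013,-0.2,0,0,0.001,1],[-0.003,0.013,-0.3,0,0,0.001,1],[-0.003,0.013,-0.32,0,0,0.001,1],[-0.003,0.013,-0.32,0,0,0.001,1],[-0.003,0.013,-0.32,0,0,0.001,1],[-0.003,0.013,-0.32,0,0,0.001,1]]'
python3 - <<'E'
from h import *
need(.5255,.2764,.067,-7.3)
c=manip.camera("wrist");f=c["frame"]
cv2.imwrite("pics/w7c.png",cv2.convertScaleAbs(cv2.resize(f[170:320,200:305],None,fx=5,fy=4),alpha=2,beta=20))
E
```

```text
time: 32.15
position: [0.526, 0.2777, 0.1314]
ee_rot: [0.063, 0.998, 0.0, 0.001]
force: [-0.7, 0.5, -2.1]
gripper_width: 0.391
finger_force: 90.6
need [-0.002 -0.007 -0.322] turn -0.0002 | at [0.526  0.2777 0.1314] ty 82.7 t 32.15 q6 0.61 F [-0.7  0.5 -2.1] w 0.391 ff 90.6
```

View pics/w7c.png

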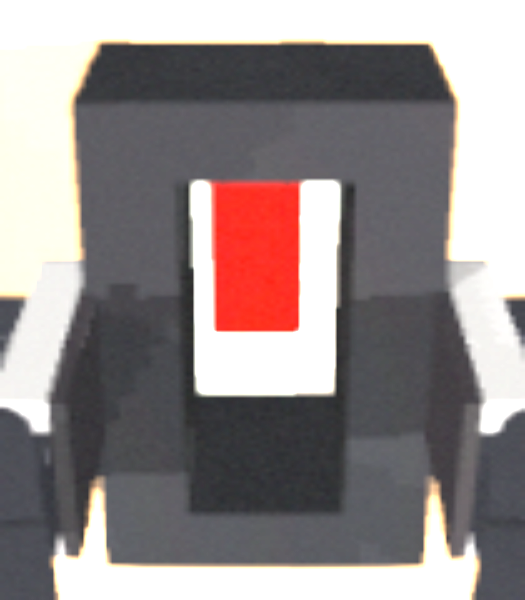

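```bash
python3 - <<'E'
from h import *
s=manip.read_state();p=s["position"];zc=p[2]-.0171
c=manip.camera("wrist")
a=np.radians(-7.4);e=np.array([np.cos(a),np.sin(a)]);n=np.array([-e[1],e[0]])
def l(u,v,z): q=ray(c,[[200+u/5,170+v/4]],z,True)[0,:2]-p[:2]; return (q@e*1000).round(1),(q@n*1000).round(1)
print("slot far bottom",l(265,396,zc)," bar far",l(256,330,.1065),l(256,330,.1025))
print("slot sides",l(194,390,zc),l(336,390,zc),"bar sides",l(214,325,.1025),l(298,325,.1025),l(214,325,.1065),l(298,325,.1065))
E
```

```text
slot far bottom (np.float64(24.9), np.float64(0.2))  bar far (np.float64(17.1), np.float64(-1.0)) (np.float64(19.4), np.float64(-1.0))
slot sides (np.float64(23.8), np.float64(-8.9)) (np.float64(23.8), np.float64(9.3)) bar sides (np.float64(18.5), np.float64(-6.6)) (np.float64(18.5), np.float64(4.6)) (np.float64(16.1), np.float64(-6.4)) (np.float64(16.1), np.float64(4.5))
```

Through the slot the red bar shows about 1 mm to one side and 2 mm short along it. I correct that and lower slowly.

```bash
python3 -m inch '[[-0.008,-0.005,0,0,0,0,1],[-0.008,-0.005,-0.02,0,0,0,1],[-0.008,-0.005,-0.05,0,0,0,1],[-0.008,-0.005,-0.08,0,0,0,1],[-0.008,-0.005,-0.1,0,0,0,1],[-0.008,-0.005,-0.1,0,0,0,1]]'; python3 -m inch '[[0,0,-0.03,0,0,0,1],[0,0,-0.06,0,0,0,1],[0,0,-0.09,0,0,0,1],[0,0,-0.09,0,0,0,1]]'
python3 - <<'E'
from h import *
need(.5242,.2766,.067,-7.3)
c=manip.camera("wrist");f=c["frame"]
cv2.imwrite("pics/w8c.png",cv2.convertScaleAbs(cv2.resize(f[170:320,200:305],None,fx=5,fy=4),alpha=2,beta=20))
E
```

```text
time: 32.85
position: [0.5234, 0.2764, 0.1094]
ee_rot: [0.063, 0.998, -0.0, -0.001]
force: [-0.3, -0.8, -2.3]
gripper_width: 0.393
finger_force: 90.6
time: 33.25
position: [0.5233, 0.2763, 0.0912]
ee_rot: [0.063, 0.998, -0.0, -0.001]
force: [-0.5, -1.1, -1.6]
gripper_width: 0.393
finger_force: 90.6
need [ 0.005  0.002 -0.121] turn -0.0002 | at [0.5233 0.2763 0.0912] ty 82.7 t 33.25 q6 0.61 F [-0.5 -1.1 -1.6] w 0.393 ff 90.6
```

View pics/w8c.png

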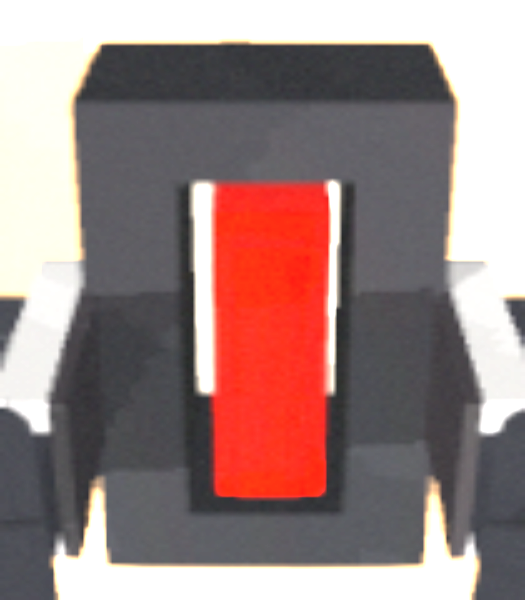

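```bash
python3 -m inch '[[0.006,0.002,0,0,0,0,1],[0.006,0.002,0,0,0,0,1],[0.006,0.002,-0.03,0,0,0,1],[0.006,0.002,-0.06,0,0,0,1],[0.006,0.002,-0.09,0,0,0,1],[0.006,0.002,-0.105,0,0,0,1],[0.006,0.002,-0.105,0,0,0,1]]'; python3 -m inch '[[0,0,-0.01,0,0,0,1],[0,0,-0.02,0,0,0,1],[0,0,-0.03,0,0,0,1],[0,0,-0.03,0,0,0,1]]'
python3 - <<'E'
from h import *
need(.5242,.2766,.0611,-7.3)
E
```

```text
time: 34.0
position: [0.5246, 0.2768, 0.0706]
ee_rot: [0.063, 0.998, -0.0, -0.0]
force: [0.2, -0.3, -2.7]
gripper_width: 0.394
finger_force: 90.6
time: 34.4
position: [0.5251, 0.2771, 0.0655]
ee_rot: [0.063, 0.998, 0.0, 0.0]
force: [-0.0, 0.4, 0.8]
gripper_width: 0.393
finger_force: 90.9
need [-0.005 -0.002 -0.022] turn -0.0002 | at [0.5251 0.2771 0.0655] ty 82.7 t 34.4 q6 0.61 F [-0.   0.4  0.8] w 0.393 ff 90.9
```

```bash
python3 -m inch '[[0,0,-0.01,0,0,0,1],[0,0,-0.02,0,0,0,1],[0,0,-0.03,0,0,0,1],[0,0,-0.03,0,0,0,1],[0,0,-0.03,0,0,0,1]]';  python3 -m inch '[[0,0,-0.005,0,0,0,1],[0,0,-0.01,0,0,0,1],[0,0,-0.01,0,0,0,1],[0,0,-0.01,0,0,0,1]]'
```

```text
time: 34.9
position: [0.5252, 0.2771, 0.0609]
ee_rot: [0.063, 0.998, 0.0, 0.001]
force: [-8.6, -3.6, 24.2]
gripper_width: 0.393
finger_force: 93.7
time: 35.3
position: [0.5253, 0.2772, 0.0607]
ee_rot: [0.063, 0.998, 0.001, 0.001]
force: [-19.1, -8.5, 52.0]
gripper_width: 0.392
finger_force: 97.1
```

```bash
python3 -m inch '[[0,0,0.008,0,0,0,1],[0,0,0.012,0,0,0,1],[0,0,0.012,0,0,0,1]]'; python3 -m inch '[[0,0,0,0,0,0,0.4],[0,0,0,0,0,0,0.3],[0,0,0,0,0,0,0.3],[0,0,0,0,0,0,0.3],[0,0,0.2,0,0,0,0.3],[0,0,0.5,0,0,0,0.3],[0,0,0.7,0,0,0,0.3],[0,0,0.7,0,0,0,0.3]]'
python3 - <<'E'
from h import *
c=manip.camera("wrist");f=c["frame"];cv2.imwrite("pics/w9.png",f)
hsv=cv2.cvtColor(f,cv2.COLOR_BGR2HSV);H,S,V=[hsv[...,i].astype(int) for i in range(3)]
for k in blobs((H>12)&(H<25)&(S<140)&(V>150),1500): print("ply",rect(ray(c,k,.05,True)),k.mean(0))
for k in blobs((S>150)&(V>70)&((H<6)|(H>174)),40): print("red",rect(ray(c,k,.104,True)),k.mean(0))
need(.5242,.2768,.0855,-7.3)
E
```

```text
time: 35.6
position: [0.5252, 0.2771, 0.061]
ee_rot: [0.063, 0.998, 0.0, 0.001]
force: [-7.6, -2.4, 18.7]
gripper_width: 0.395
finger_force: 93.3
time: 36.4
position: [0.5274, 0.2782, 0.2065]
ee_rot: [0.063, 0.998, 0.003, 0.004]
force: [-0.1, 0.7, -0.0]
gripper_width: 0.701
finger_force: 0.0
ply [524.3 276.9 297.  148.7  -7.3] [248.12240664 173.15145228]
red [521.1 277.3  48.1  12.4  -7.9] [249.7109375 181.9140625]
red [642.2 557.1 300.6  63.2  28.7] [478.31301939 226.54847645]
red [402.4  49.9  54.4  18.2  85.7] [ 16.07142857 101.43877551]
need [-0.012 -0.005 -0.588] turn -0.0002 | at [0.5266 0.2778 0.2031] ty 82.7 t 36.45 q6 0.61 F [ 0.8 -0.  -1.7] w 0.693 ff 0.0
```

View pics/w9.png

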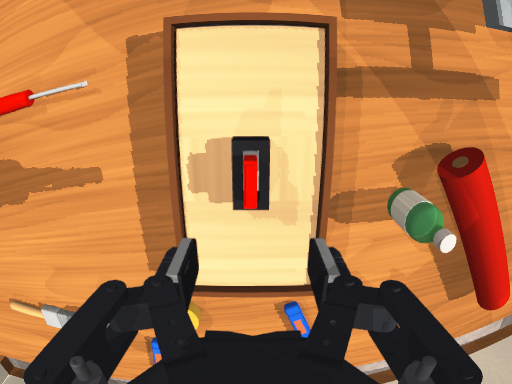

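The cover lies level in the tray, centred at (249,173), with the bar in the slot at (250,182). Next I grip the bar and turn it a quarter turn clockwise.

```bash
python3 -m inch '[[-0.012,-0.005,-0.2,0,0,0,0.3],[-0.012,-0.005,-0.4,0,0,0,0.3],[-0.012,-0.005,-0.55,0,0,0,0.3],[-0.012,-0.005,-0.585,0,0,0,0.3],[-0.012,-0.005,-0.585,0,0,0,0.3],[-0.012,-0.005,-0.585,0,0,0,1],[-0.012,-0.005,-0.585,0,0,0,1],[-0.012,-0.005,-0.585,0,0,0,1],[-0.012,-0.005,-0.585,0,0,0,1],[-0.012,-0.005,-0.585,0,0,0,1]]' 60; python3 -m inch '[[0,0,0,0,0,-0.04,1],[0,0,0,0,0,-0.08,1],[0,0,0,0,0,-0.12,1],[0,0,0,0,0,-0.12,1]]'
python3 - <<'E'
from h import *
need(.5242,.2768,.0855,-97.3)
print(manip.read_state()["torque"])
E
```

```text
time: 37.45
position: [0.5233, 0.2768, 0.084]
ee_rot: [0.063, 0.998, 0.001, 0.001]
force: [-0.9, 2.2, 7.6]
gripper_width: 0.125
finger_force: 58.9
time: 37.85
position: [0.5234, 0.2772, 0.084]
ee_rot: [0.251, 0.968, 0.001, 0.001]
force: [0.2, 6.5, 5.6]
gripper_width: 0.128
finger_force: 58.7
need [ 0.004 -0.002  0.007] turn -0.3789 | at [0.5234 0.2772 0.084 ] ty 60.9 t 37.85 q6 0.99 F [0.2 6.5 5.6] w 0.128 ff 58.7
[ 1.15646115  0.07206048 -0.11125395]
```

```bash
python3 -m inch '[[0,0,0,0,0,-0.04,1],[0,0,0,0,0,-0.08,1],[0,0,0,0,0,-0.12,1],[0,0,0,0,0,-0.16,1],[0,0,0,0,0,-0.2,1],[0,0,0,0,0,-0.24,1],[0,0,0,0,0,-0.28,1],[0,0,0,0,0,-0.32,1],[0,0,0,0,0,-0.36,1],[0,0,0,0,0,-0.378,1]]'; python3 -m inch '[[0,0,0,0,0,0,1],[0,0,0,0,0,0,1],[0,0,0,0,0,0,0.3],[0,0,0,0,0,0,0.3],[0,0,0,0,0,0,0.3],[0,0,0.3,0,0,0,0.3],[0,0,0.7,0,0,0,0.3],[0,0,0.7,0,0,0,0.3]]'; python3 -m inch '[[-0.1,-0.3,0,0,0,0.3,0],[-0.1,-0.3,0,0,0,0.3,0],[-0.1,-0.3,0,0,0,0.3,0],[-0.1,-0.3,0,0,0,0.3,0],[-0.1,-0.3,0,0,0,0.3,0],[-0.1,-0.3,0,0,0,0.3,0],[-0.1,-0.3,0,0,0,0.3,0],[-0.1,-0.3,0,0,0,0.3,0],[-0.1,-0.3,0,0,0,0.3,0]]'
python3 - <<'E'
from h import *
need(.5242,.2768,.0855,-97.3)
c=manip.camera("wrist");f=c["frame"];cv2.imwrite("pics/w10.png",f)
hsv=cv2.cvtColor(f,cv2.COLOR_BGR2HSV);H,S,V=[hsv[...,i].astype(int) for i in range(3)]
for k in blobs((H>12)&(H<25)&(S<140)&(V>150),1500): print("ply",rect(ray(c,k,.05,True)),k.mean(0))
for k in blobs((S>150)&(V>70)&((H<6)|(H>174)),40): print("red",rect(ray(c,k,.104,True)),k.mean(0))
E
```

```text
time: 38.85
position: [0.5246, 0.2778, 0.0841]
ee_rot: [0.75, 0.662, 0.003, 0.0]
force: [10.8, 11.9, -3.7]
gripper_width: 0.125
finger_force: 58.4
time: 39.65
position: [0.5225, 0.2758, 0.2256]
ee_rot: [0.748, 0.663, 0.001, 0.0]
force: [0.8, 0.4, -0.0]
gripper_width: 0.698
finger_force: 0.0
time: 40.55
position: [0.5025, 0.2159, 0.2227]
ee_rot: [0.367, 0.93, -0.0, -0.0]
force: [-0.2, -0.5, 0.2]
gripper_width: 0.999
finger_force: 0.0
need [ 0.108  0.305 -0.686] turn -0.3016 | at [0.5025 0.2159 0.2227] ty 47.0 t 40.55 q6 1.16 F [-0.2 -0.5  0.2] w 0.999 ff 0.0
ply [1253.8  329.2  565.7  130.3   -7.5] [496.0745614  336.16666667]
ply [535.6 275.6 320.2 148.7  -7.2] [304.15273775 148.26080692]
red [399.9  26.4  86.7  18.7  85.8] [ 71.35779817 228.33944954]
red [520.7 276.9  43.   18.9  83.4] [315.17142857 154.8       ]
red [559.8 511.  111.7  64.2  28.6] [485.23880597  48.75124378]
```

View pics/w10.png

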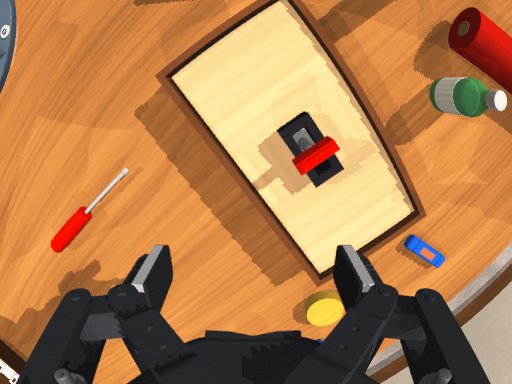

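The red bar at (315,155) lies across the boss, at 83° against the tray's -7°. The cover is flush in the tray and the gripper is clear, so I hand in the job.

```bash
python3 -c "
from cell import manip
print(manip.job_done())"
```

```text
the job is handed in; nothing more can be done
None
```

All four knives are in the tray, the cover is pressed fully home and the red bar is locked crosswise; the job is handed in, though no pass/fail verdict came back.

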